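Reload the sample tunnel and latch its gate

TASK

Pull up the sprung orange gate knob, turn it so the gate arm swings away from the tunnel mouth and let it snap down into its open notch; then slide the used red-handled rack out of the tunnel through the mouth and stand it flat in the white tray. Slide every green-handled rack on the bench along the lane until it is wholly inside the tunnel past the gate, then pull and turn the knob back so the gate snaps down shut across the mouth behind them. Leave the bottle, beaker and jar where they are.

Things in the scene. Friction and masses are not known exactly. Their poses are not given: they have to be found in the camera images.
- tunnel: Fixed sample tunnel on a slick white plate 8 mm thick, on which racks stand. Own y runs inward along the lane, x across. Origin: mid-lane, at bench height. Blue walls 60 mm apart inside, from y = -45 to the end stop at y = 165 mm; from y = -75 to -45 they flare (66 mm at the mouth). Three racks fit end to end; one is wholly inside, past the gate, when its centre is beyond y = -45.
- roof_slot (a point): Point mid-lane at y = -52 mm (tunnel frame), 50 mm up, where the clear roof begins: underside 46, top 50 mm above the bench, running to the end stop. A slot 22 mm wide along its middle, open at this end, lets a rack's stem pass while the grip block stays above the roof. Racks go in and out only along the lane through the mouth.
- load_spot (a point): Middle of the open loading area (y = -205 to -95 mm) in front of the gate line, at y = -150 mm in the tunnel's frame, on the plate, 8 mm above the bench. Axes as the tunnel's. A rack set here with its y along the lane can be slid straight in; carried 2 to 4 mm off the plate it does not drag and tip. Keep this area clear while the gate turns: the arm sweeps over it.
- gate (a joint): Turn of gate arm and knob about the vertical, rad, growing anticlockwise from above. 0: shut, the orange arm (90 mm long from the knob axis, 10 wide) points along the tunnel's -x across the lane at y = -90 mm; 1.30: open, beside the loading area. Starts shut. Notches at 0 and 1.30, play 0.07; between them a steel land 10 mm high, so the knob must be raised 12 to 18 mm to turn.
- plunger (a joint): Lift of the knob and gate arm, m: 0 seated in a notch, about 0.010 when lying on the land between the notches, 0.022 at most. A spring pulls it down with 7.5 N seated, 11 N at 15 mm; let go over a notch, it snaps down.
- knob_grip (a point): Centre of the orange bar knob: 40 mm long (own x), 14 mm thick (own y), 30 mm high, centre 85 mm above the bench when seated; pinch across y. z up. Shut: bar along the tunnel's x, and it turns with the gate. The knob axis stands at x = 68, y = -90 mm in the tunnel's frame.
- used: Used rack: red grip block, empty clear vials, standing in the tunnel at the start. Base 56 (own x) x 70 (own y, long way) x 14 mm high; four vials to 33 mm; stem 10 (x) x 24 mm (y); on top a grip block 14 thick (x), 34 long (y), 58 to 92 mm above the underside: pinch it across x. Origin: centre of the underside, z up; ends alike.
- tray: Fixed white open tray for used racks, 130 x 130 x 22 mm high outside, walls and floor 4 to 5 mm. Origin: centre of the underside at bench height. The rack may stand in it either way round.
- rack1: Fresh rack: green grip block, amber vials with white caps; stands on the bench at the start (may be absent). Base 56 (own x) x 70 (own y, long way) x 14 mm high; four vials to 33 mm; stem 10 (x) x 24 mm (y); on top a grip block 14 thick (x), 34 long (y), 58 to 92 mm above the underside: pinch it across x. Origin: centre of the underside, z up; ends alike.
- rack2: Fresh rack: green grip block, amber vials with white caps; stands on the bench at the start (may be absent). Base 56 (own x) x 70 (own y, long way) x 14 mm high; four vials to 33 mm; stem 10 (x) x 24 mm (y); on top a grip block 14 thick (x), 34 long (y), 58 to 92 mm above the underside: pinch it across x. Origin: centre of the underside, z up; ends alike.
- rack3: Fresh rack: green grip block, amber vials with white caps; stands on the bench at the start (may be absent). Base 56 (own x) x 70 (own y, long way) x 14 mm high; four vials to 33 mm; stem 10 (x) x 24 mm (y); on top a grip block 14 thick (x), 34 long (y), 58 to 92 mm above the underside: pinch it across x. Origin: centre of the underside, z up; ends alike.
- reagent: Bystander: amber bottle with red cap, 64 mm across, 150 mm high. Origin: centre of the underside. Leave alone.
- beaker: Bystander: glass beaker, 76 mm across, 90 mm high. Origin: centre of the underside. Leave alone.
- jar: Bystander: white jar with red cap, 72 mm across, 90 mm high. Origin: centre of the underside. Leave alone.

How it is judged:
By the outcome, as a careful person would: the job done as asked, in the order asked, and still so for the second after the job is handed in, with the robot touching nothing.
Of rack1, rack2, rack3 only 2 to 3 are there at a start; the rules pass over those that are not, and their reading is None.
At some moment in a run one of rack1, rack2, rack3, used may be knocked a few centimetres aside while the robot is not near it.
It also fails if it takes over 208 s, if anything falls off the work surface, if the arm or the gripper's body presses on something with over 40 N, if the wrist force passes 120 N, or if a joint passes its speed limit or range.

ROBOT

A 6-joint arm with a two-finger parallel gripper is mounted at the origin on the work surface. World frame = base frame: x ahead of the robot, y to its left, z up, the work surface at z = 0. Lengths are in m, angles in rad, forces in N, time in s.
With the tool pointing down it reaches from about 0.25 to 0.725 m from the base axis. Payload 4 kg.
Tool frame: the origin (TCP) lies midway between the tips of the shut fingers; the grasp point (between the pads) lies bot.pinch_z behind it (bot.pinch_z is the distance from the TCP to the grasp point, in m); z points along the fingers, y is the line along which they close (so a half turn about z gives the same grasp; the last joint's range is limited). The gripper opens to 85 mm and grips with 20 to 120 N. Pads are 22 mm wide; open, the fingers measure 114 mm over their backs; the gripper's body (76 mm by 85 mm) begins 54 mm behind the grasp point. The pads swing forward as they close: fully open they stand 13 mm farther back than shut.
Start: joints at [-1.106, 0.241, 0.005, 1.335, 0, 1.571], TCP at [0.224, -0.447, 0.231] pointing down, gripper open.
Joint ranges: [-2.72, 2.72], [-1.05, 1.87], [-1.09, 1.28], [-1.99, 2.15], [-1.42, 1.44], [-3.14, 3.14]. Speed limits (rad/s): [2.79, 2.79, 3.14, 3.14, 3.14, 3.14].

INTERFACE

Orientations are given as a unit quaternion [x, y, z, w].
In Python, from workcell import bot, viewer, workorder, monitor gives the robot as it stands (bot), with the cameras (viewer), the job (workorder) and the readings (monitor).
- The arm moves only by the shell command python3 jog.py FILE, which reads ROWS from the file FILE. ROWS is one flat JSON list of numbers that holds 1 to 10 rows one after another, with no inner brackets; each row has 7 numbers: a rotation vector rx, ry, rz in a scale on which 1.0 is pi rad, then dx, dy, dz in a scale on which 1.0 is 1 m, then the finger opening in m; each row is the pose to reach, as a shift and turn from the pose commanded when the command began, along the tool's axes at that moment; what a row does not reach only later rows make up. A row lasts 1/8 s, in which the tool goes at most 0.0625 m and 0.188 rad, less where a joint would pass 70% of its speed; a pose out of reach is approached as far as the arm can. The fingers move at their own pace and stop on an object; the grip force is fixed at half the most. Time passes only in rows, so rows that do not move let the fingers close. It prints the time, the measured TCP pose, the force, the opening and the grip force at its end. No shift or turn number may pass 1 either way. Input that does not fit is refused with a message, and nothing moves.
- monitor.get_obs(): the state, without advancing time (a new reading comes with each control period).
- viewer.camera(name): name is "scene" or "side" or "wrist"; returns the picture (384x512x3 uint8, red, green, blue); there is no depth.
- viewer.calibration(name): a dict with "mtx" (3x3 intrinsics, pixels), "R" (3x3) and "t" (3): a world point X has camera coordinates R X + t. Camera axes: x right, y down, z forward; pixel columns grow to the right and rows downward; lengths in m; the calibration is good to about 2 mm. A picture is of the moment at which its call begins: read the wrist's pose just before it. calibration takes no time and is no camera call; for the wrist camera it gives the pose at the moment of the call.
- workorder.job_done(): hands the job in; it is judged then, once.
The state is a dict: "clock": time; "joint_pos": joint angles; "joint_vel": joint speeds; "tau": joint torques, N m; "eef_pos": TCP position; "tool_rot": TCP orientation; "ft_force": force on the tool from outside, world axes, zero at the start; "ft_torque": the same for the moment, N m; "grip_width": finger opening in m; "grasp_force": force on a finger pad.
Only numpy, scipy, OpenCV 4.12 (cv2) and the standard library are available. Lean on these libraries where they do the work, as an engineer would, in place of code of your own. Each camera call takes 0.05 s, during which the arm holds its last target. There are 200 camera calls.

## Working session

There is one attempt and no reset: what is moved stays moved. The work goes in short steps, Python scripts to look and compute and a shell command to move; the robot and the scene stay as the last step left them, time stands still between calls to the robot, and variables do not carry over. Pictures are saved under pics/ and viewed, at most 14 in all, crops included, and the job is handed in when it is done.

```bash
ls; mkdir -p pics; cat > h.py <<'E'
import numpy as np, cv2
from workcell import bot, viewer, workorder, monitor
from scipy.spatial.transform import Rotation as Rn
def ray(cal,u,v):
    d=cal['R'].T@np.linalg.inv(cal['mtx'])@np.array([u,v,1.]); c=-cal['R'].T@cal['t']; return c,d
def onz(cal,u,v,z):
    c,d=ray(cal,u,v); return (c+d*(z-c[2])/d[2])
def proj(cal,X):
    p=cal['mtx']@(cal['R']@np.asarray(X)+cal['t']); return p[:2]/p[2]
def snap(n,f=None):
    cal=viewer.calibration(n); im=viewer.camera(n)
    if f: cv2.imwrite('pics/'+f,im[:,:,::-1])
    return cal,im
E
python3 - <<'E'
from h import *
print(monitor.get_obs()); print(bot.pinch_z)
a,i=snap('scene'); b,j=snap('side')
for c in(a,b): print(-c['R'].T@c['t'])
k=np.zeros((600,800,3),np.uint8)
cv2.imwrite('pics/s.png',i[:,:,::-1]);cv2.imwrite('pics/d.png',j[:,:,::-1])
E
```

```text
jog.py
pics
workcell.py
{'clock': 0.0, 'joint_pos': array([-1.10602585e+00,  2.41408651e-01,  3.74428032e-03,  1.33519257e+00,
       -1.36983109e-05,  1.57079230e+00]), 'joint_vel': array([ 0.00011073,  0.00088662,  0.00043631, -0.00097248, -0.00283544,
       -0.00033662]), 'tau': array([ 7.19613727e-04, -3.72314680e+01,  2.52410352e+01,  1.70409190e-02,
        2.53319934e-05, -7.34225267e-06]), 'eef_pos': array([ 0.2238274 , -0.44641024,  0.23042276]), 'tool_rot': array([ 9.73118862e-01,  2.30301146e-01, -2.43941690e-04, -1.00103397e-03]), 'ft_force': array([-0.1149344 , -0.24658882, -0.05788867]), 'ft_torque': array([-0.00389243, -0.04353888, -0.05613386]), 'grasp_force': 0.0, 'grip_width': 0.0853017823670647}
0.0187
[ 1.21133556 -0.05092917  0.7682692 ]
[0.09321641 0.77662869 0.92806226]
```

View pics/s.png

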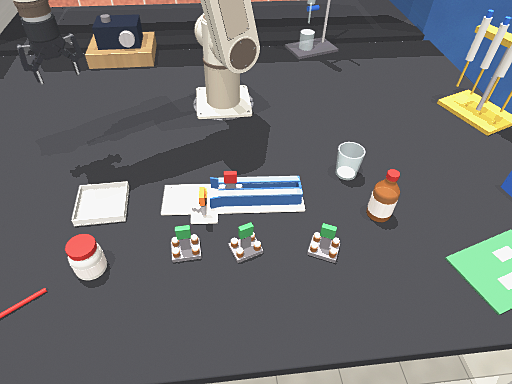

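View pics/d.png

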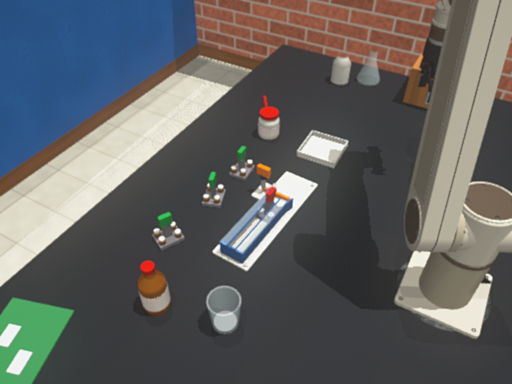

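The scene view shows three green racks (185,232), (246,231), (328,231). The red rack sits in the tunnel near its mouth (231,177) and the orange knob is at (202,197). The tray is at (100,203), the jar at (87,257), the bottle at (383,200) and the beaker at (349,160). The side view agrees.

```bash
cat >> h.py <<'E'
def blobs(im,lo,hi,amin=15):
    h=cv2.cvtColor(im,cv2.COLOR_RGB2HSV); m=cv2.inRange(h,np.array(lo),np.array(hi))
    n,l,s,c=cv2.connectedComponentsWithStats(m)
    return [(c[k].round(1),s[k]) for k in range(1,n) if s[k][4]>=amin],m,l
def tri(a,p,b,q):
    c1,d1=ray(a,*p);c2,d2=ray(b,*q);d1=d1/np.linalg.norm(d1);d2=d2/np.linalg.norm(d2)
    k=np.linalg.lstsq(np.c_[d1,-d2],c2-c1,rcond=None)[0]
    return (c1+d1*k[0]+c2+d2*k[1])/2, np.linalg.norm(c1+d1*k[0]-c2-d2*k[1])
E
python3 - <<'E'
from h import *
i=cv2.imread('pics/s.png')[:,:,::-1].copy();j=cv2.imread('pics/d.png')[:,:,::-1].copy()
a=viewer.calibration('scene');b=viewer.calibration('side');w=viewer.calibration('wrist')
o=monitor.get_obs();print('wristcam',-w['R'].T@w['t'],w['R'][2],'K',w['mtx'][0],'tcp',o['eef_pos'])
for n,lo,hi in[('green',(50,120,60),(80,255,255)),('red',(0,170,90),(4,255,255)),('orange',(6,180,120),(20,255,255)),('blue',(100,120,50),(125,255,255))]:
    for nm,im in(('scene',i),('side',j)):
        print(n,nm,[(x[0].tolist(),x[1].tolist()) for x in blobs(im,lo,hi)[0]])
for n,u,v,U,V in[('g1',185,232,241,154),('g2',246,231,212,180),('g3',328,231,165,220),('red',231,177,270,194),('knob',202,195,263,171)]:
    print(n,tri(a,(u,v),b,(U,V)))
print('tray',onz(a,101,188,.02), 'plate corners',[onz(a,*p,.008).round(3) for p in[(162,213),(162,186),(305,211),(300,176)]])
E
```

```text
wristcam [ 0.29056231 -0.41288645  0.37239625] [-0.26163515 -0.13015785 -0.95635034] K [318.20181458   0.         256.6591543 ] tcp [ 0.22387129 -0.44644083  0.2305041 ]
green scene [([245.5, 232.2], [239, 226, 15, 13, 121]), ([327.2, 232.8], [320, 227, 16, 12, 131]), ([182.8, 233.8], [175, 229, 16, 11, 123])]
green side [([241.4, 152.5], [237, 146, 9, 15, 96]), ([212.1, 178.9], [208, 172, 8, 16, 92]), ([164.4, 219.1], [157, 212, 15, 16, 159]), ([30.8, 335.9], [0, 298, 74, 86, 3613])]
red scene [([391.6, 177.5], [386, 172, 14, 10, 59]), ([229.9, 178.2], [224, 174, 13, 9, 101]), ([84.5, 254.6], [68, 244, 29, 17, 116]), ([22.5, 303.6], [0, 289, 47, 29, 111])]
red side [([268.2, 111.2], [260, 96, 19, 24, 233]), ([270.8, 190.9], [267, 187, 8, 8, 34]), ([147.5, 267.4], [141, 261, 14, 14, 167])]
orange scene [([202.0, 200.2], [199, 193, 7, 13, 41])]
orange side [([263.0, 169.9], [257, 164, 14, 14, 130]), ([281.1, 195.5], [275, 192, 14, 8, 35]), ([152.1, 283.6], [139, 272, 26, 22, 387])]
blue scene [([454.0, 21.8], [390, 0, 122, 72, 4212]), ([314.9, 7.2], [311, 5, 9, 6, 41]), ([307.9, 8.2],
[... 363 characters left out ...]
e [([77.8, 61.8], [0, 0, 197, 177, 21752]), ([239.5, 246.6], [220, 211, 52, 51, 347])]
g1 (array([ 0.65136139, -0.12926811,  0.07236687]), np.float64(0.004051605543526957))
g2 (array([0.6628564 , 0.01182854, 0.07199863]), np.float64(0.0027826455297431264))
g3 (array([0.68271125, 0.20210677, 0.07244604]), np.float64(0.0019677889075239486))
red (array([ 0.48778082, -0.00964354,  0.08203936]), np.float64(0.004044450963673968))
knob (array([ 0.54911661, -0.0850427 ,  0.08338844]), np.float64(0.0002411572011134628))
tray [ 0.43381075 -0.36394584  0.02      ] plate corners [array([ 0.532, -0.195,  0.008]), array([ 0.43 , -0.2  ,  0.008]), array([0.562, 0.182, 0.008]), array([0.427, 0.197, 0.008])]
```

Careful with the scale: turns go in shares of pi rad. That gives: -1.106 rad / 3.1416 = -0.3521.

```bash
echo '[0,0,-0.1592,0.1,-0.08,-0.13,0.085,0,0,-0.3521,0.426,-0.346,-0.13,0.085,0,0,-0.3521,0.426,-0.346,-0.13,0.085,0,0,-0.3521,0.426,-0.346,-0.13,0.085,0,0,-0.3521,0.426,-0.346,-0.13,0.085,0,0,-0.3521,0.426,-0.346,-0.13,0.085,0,0,-0.3521,0.426,-0.346,-0.13,0.085,0,0,-0.3521,0.426,-0.346,-0.13,0.085,0,0,-0.3521,0.426,-0.346,-0.13,0.085,0,0,-0.3521,0.426,-0.346,-0.13,0.085]' > path.dat && python3 jog.py path.dat; echo '[0,0,0,0,0,0,0.085,0,0,0,0,0,0,0.085,0,0,0,0,0,0,0.085]' > path.dat && python3 jog.py path.dat
python3 - <<'E'
from h import *
o=monitor.get_obs();print(o['eef_pos'],Rn.from_quat(o['tool_rot']).as_matrix().round(3),o['joint_pos'])
np.savez('pics/w1.npz',**viewer.calibration('wrist'));snap('wrist','w1.png')
E
```

```text
clock: 1.35
eef_pos: [0.4507, 0.0564, 0.3609]
tool_rot: [0.705, 0.709, -0.0, -0.0]
ft_force: [0.1, -0.6, -1.5]
grip_width: 0.0854
grasp_force: 0.0
clock: 1.72
eef_pos: [0.4493, 0.0518, 0.3613]
tool_rot: [0.708, 0.706, -0.0, 0.0]
ft_force: [-0.1, -0.4, 0.2]
grip_width: 0.0852
grasp_force: 0.0
[0.44932278 0.05183778 0.36131203] [[ 0.003  1.    -0.   ]
 [ 1.    -0.003 -0.   ]
 [-0.    -0.    -1.   ]] [ 1.14999433e-01  1.27250518e-01  1.99416808e-01  1.64322113e+00
 -2.06475417e-04  1.68839224e+00]
```

View pics/w1.png

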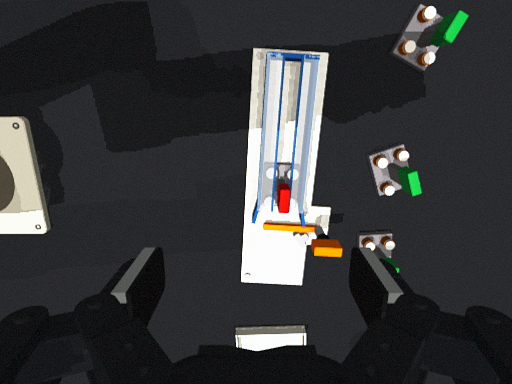

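Wrist view: lane vertical in the image with the mouth at the bottom (255-305, 218). Red block top at (284,197), orange arm (263-315, 227), knob (327,247), plate corners (254,49), (328,52), (242,282), (302,285).

```bash
python3 - <<'E'
from h import *
w=dict(np.load('pics/w1.npz'));im=cv2.imread('pics/w1.png')[:,:,::-1].copy()
h=cv2.cvtColor(im,cv2.COLOR_RGB2HSV)
# plate edges: left side over rows 60..275, right side rows 235..280
L=[];Rr=[]
for r in range(60,276,5):
    row=im[r].min(1); x=[k for k in range(225,300) if row[k]>140]
    if x: L.append(onz(w,x[0],r,.008)[:2])
for r in list(range(60,195,5))+list(range(262,280,3)):
    row=im[r].min(1); x=[k for k in range(290,345) if row[k]>140]
    if x: Rr.append(onz(w,x[-1]+1,r,.008)[:2])
for P in(L,Rr):
    P=np.array(P);c=np.polyfit(P[:,1],P[:,0],1);res=P[:,0]-np.polyval(c,P[:,1]);k=abs(res)<.004;c=np.polyfit(P[k,1],P[k,0],1)
    print('x=%.4f*y+%.4f'%tuple(c),k.sum(),len(k),res.std())
print('corners',[onz(w,*p,.008)[:2].round(4) for p in[(254,48),(328,52),(242,283),(302,286)]])
for n,lo,hi,z in[('green',(50,120,40),(80,255,255),.092),('red',(0,170,80),(5,255,255),.1),('orange',(6,150,80),(22,255,255),.1)]:
    m=cv2.inRange(h,np.array(lo),np.array(hi));l,_=cv2.findContours(m,0,1)
    for c in l:
        if cv2.contourArea(c)<40: continue
        V=h[...,2][m>0]; r=cv2.minAreaRect(c);bp=cv2.boxPoints(r)
        print(n,cv2.contourArea(c),r[0],[onz(w,*p,z)[:2].round(3).tolist() for p in bp])
        x,y,ww,hh=cv2.boundingRect(c); print('  V',np.histogram(h[y:y+hh,x:x+ww,2][m[y:y+hh,x:x+ww]>0],bins=8,range=(0,256))[0])
c=cv2.resize(im[150:300,230:345],None,fx=4,fy=4,interpolation=cv2.INTER_CUBIC)[:,:,::-1];cv2.imwrite('pics/w1c.png',c)
E
```

```text
x=0.0651*y+0.4323 44 44 0.00046656884689267084
x=0.0615*y+0.5419 33 33 0.0004499104810746866
corners [array([0.4458, 0.1903]), array([0.5519, 0.1846]), array([ 0.4222, -0.1947]), array([ 0.5295, -0.2012])]
green 56.0 (391.8712158203125, 263.5233154296875) [[0.63, -0.1], [0.635, -0.094], [0.66, -0.117], [0.655, -0.123]]
  V [ 0 21 42  2  1  5  3  3]
green 463.0 (409.7647705078125, 181.05882263183594) [[0.634, 0.033], [0.658, 0.039], [0.674, -0.002], [0.65, -0.009]]
  V [  0  27 226  18  13  22  69 129]
green 732.5 (448.6524658203125, 28.17525291442871) [[0.652, 0.186], [0.673, 0.225], [0.695, 0.214], [0.675, 0.174]]
  V [  0 192 213  27  26  32 285   8]
red 262.5 (283.17352294921875, 197.74412536621094) [[0.475, -0.025], [0.478, 0.016], [0.493, 0.014], [0.491, -0.026]]
  V [  0   0  28  36   4   5   4 216]
orange 470.0 (326.55108642578125, 247.5290069580078) [[0.525, -0.091], [0.525, -0.064], [0.568, -0.066], [0.569, -0.094]]
  V [  0   0   8  47 192  11   6 227]
orange 184.0 (289.8030700683594, 227.54461669921875) [[0.458, -0.052], [0.459, -0.04], [0.53, -0.044], [0.53, -0.056]]
  V [  0   0   0  42  38   9  11 179]
```

View pics/w1c.png

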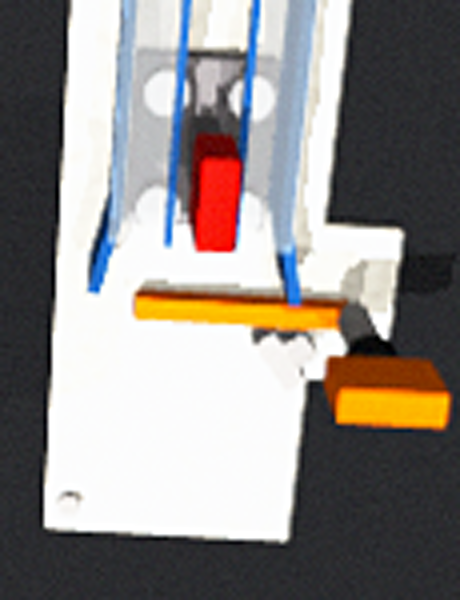

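Crop: knob top face centre at about (328.2,252.2) in the full image, arm just in front of the mouth, red block bright top at about (284,201). Next I compute exact tops.

```bash
cat >> h.py <<'E'
COL={'green':((50,120,0),(80,255,255)),'red':((0,170,0),(4,255,255)),'orange':((6,150,0),(22,255,255))}
def tops(cal,im,col,z,frac=.82,amin=25):
    """bright top faces of a colour cast on plane z: (centre xy, long-side yaw, sizes, pixel)"""
    h=cv2.cvtColor(im,cv2.COLOR_RGB2HSV);lo,hi=COL[col];m=cv2.inRange(h,np.array(lo),np.array(hi));out=[]
    for c in cv2.findContours(m,0,1)[0]:
        if cv2.contourArea(c)<amin: continue
        k=np.zeros_like(m);cv2.drawContours(k,[c],-1,255,-1);k&=m
        t=((h[...,2]>frac*np.percentile(h[...,2][k>0],95))&(k>0)).astype(np.uint8)
        cc=max(cv2.findContours(t,0,1)[0],key=cv2.contourArea)[:,0].astype(float)
        P=np.array([onz(cal,*p,z)[:2] for p in cc],np.float32)
        r=cv2.minAreaRect(P*1000);b=cv2.boxPoints(r)/1000
        e=[b[1]-b[0],b[2]-b[1]];e.sort(key=np.linalg.norm)
        out.append((b.mean(0).round(4),round(float(np.arctan(e[1][1]/e[1][0])),3),[round(float(np.linalg.norm(q)),4) for q in e],cc.mean(0).round(0)))
    return out
E
python3 - <<'E'
from h import *
w=dict(np.load('pics/w1.npz'));im=cv2.imread('pics/w1.png')[:,:,::-1].copy()
for c,z in(('orange',.1),('red',.1),('green',.092)):
    for t in tops(w,im,c,z): print(c,*t)
E
```

```text
orange [ 0.5989 -0.0738] 1.367 [0.0009, 0.0047] [364. 244.]
orange [ 0.5485 -0.0846] -0.003 [0.014, 0.0386] [329. 251.]
orange [ 0.6263 -0.0752] -0.777 [0.001, 0.0022] [384. 245.]
orange [ 0.4931 -0.049 ] -0.075 [0.009, 0.0689] [288. 228.]
orange [0.6168 0.0053] -1.457 [0.0013, 0.0083] [383. 190.]
orange [0.6304 0.0474] -0.907 [0.0007, 0.005] [398. 158.]
orange [0.645  0.1629] -0.969 [0.0015, 0.0063] [423.  62.]
orange [0.6216 0.1768] -1.054 [0.0043, 0.0123] [404.  49.]
orange [0.6408 0.2078] -0.4 [0.0004, 0.0053] [425.  19.]
red [ 0.4855 -0.0097] 1.509 [0.0128, 0.0316] [284. 201.]
green [ 0.654  -0.1184] -1.055 [0.0025, 0.0053] [397. 270.]
green [0.6603 0.0122] -1.226 [0.012, 0.0312] [414. 183.]
green [0.6812 0.2019] 1.1 [0.0119, 0.0317] [456.  26.]
```

Converted, -1.511 rad / 3.1416 = -0.481.

```bash
echo '[0,0,-0.0605,-0.1365,0.0998,0.2,0.085,0,0,-0.121,-0.1365,0.0998,0.2,0.085,0,0,-0.1814,-0.1365,0.0998,0.2,0.085,0,0,-0.2419,-0.1365,0.0998,0.2,0.085,0,0,-0.3024,-0.1365,0.0998,0.2,0.085,0,0,-0.3629,-0.1365,0.0998,0.2,0.085,0,0,-0.4234,-0.1365,0.0998,0.2,0.085,0,0,-0.481,-0.1365,0.0998,0.2,0.085,0,0,-0.481,-0.1365,0.0998,0.2,0.06,0,0,-0.481,-0.1365,0.0998,0.2,0.06]' > path.dat && python3 jog.py path.dat; echo '[0,0,0,0,0,0,0.06,0,0,0,0,0,0,0.06,0,0,0,0,0,0,0.06]' > path.dat && python3 jog.py path.dat >/dev/null
python3 - <<'E'
from h import *
o=monitor.get_obs();M=Rn.from_quat(o['tool_rot']).as_matrix();print(o['eef_pos'],M.round(4),o['joint_pos'].round(3),o['grip_width'])
w,im=snap('wrist')
h=cv2.cvtColor(im,cv2.COLOR_RGB2HSV)
for t in tops(w,im,'orange',.1): 
    if t[2][1]>.03: print(t)
a,i=snap('scene');b,j=snap('side')
K=np.array([.5487,-.085,.085])
d=K-[0,0,-.003]-np.array([0,0,bot.pinch_z])-o['eef_pos'];print('tool d',M.T@d)
cv2.imwrite('pics/w2.png',im[:,:,::-1])
E
```

```text
clock: 3.02
eef_pos: [0.5494, -0.0838, 0.1614]
tool_rot: [0.032, 1.0, -0.0, 0.0]
ft_force: [0.3, -0.4, -0.7]
grip_width: 0.06
grasp_force: 0.0
[ 0.54964558 -0.08315466  0.16133889] [[-0.9982  0.06    0.    ]
 [ 0.06    0.9982 -0.    ]
 [-0.     -0.     -1.    ]] [-0.15   0.389  0.027  1.209 -0.    -0.09 ] 0.05990142073036994
(array([ 0.4934, -0.0813], dtype=float32), -0.06, [0.0065, 0.0578], array([254., 123.]))
tool d [ 0.00083727 -0.00189832  0.09203886]
```

View pics/w2.png

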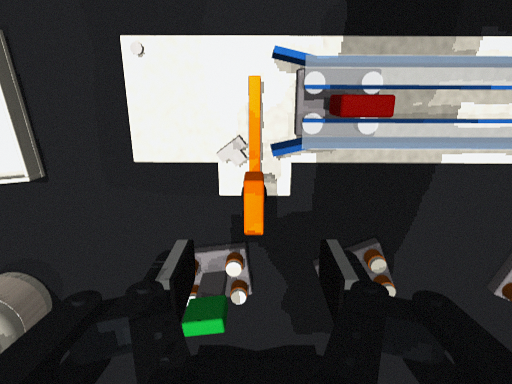

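View: knob top at about (254,205), arm running along column 255 straight up from it; fingers straddle it (180 and 335). Two green racks sit safely below.

```bash
python3 - <<'E'
from h import *
w=viewer.calibration('wrist');im=cv2.imread('pics/w2.png')[:,:,::-1].copy();h=cv2.cvtColor(im,cv2.COLOR_RGB2HSV)
m=cv2.inRange(h,np.array((6,150,60)),np.array((22,255,255)))
for r in range(80,240,6):
    x=np.where(m[r,225:285]>0)[0]; 
    if len(x): print(r,225+x[0],225+x[-1],int(np.median(h[r,225+x,2])),onz(w,225+(x[0]+x[-1])/2,r,.1).round(4)[:2])
E
```

```text
80 249 260 244 [ 0.4669 -0.0792]
86 249 260 244 [ 0.4703 -0.0795]
92 249 260 245 [ 0.4738 -0.0797]
98 249 260 245 [ 0.4773 -0.0799]
104 249 260 245 [ 0.4808 -0.0801]
110 249 259 245 [ 0.4843 -0.0806]
116 249 259 245 [ 0.488  -0.0809]
122 249 259 245 [ 0.4916 -0.0811]
128 249 259 244 [ 0.4953 -0.0813]
134 249 259 245 [ 0.499  -0.0816]
140 249 259 245 [ 0.5028 -0.0818]
146 249 259 246 [ 0.5066 -0.0821]
152 249 259 245 [ 0.5105 -0.0823]
158 249 259 245 [ 0.5144 -0.0825]
164 249 259 245 [ 0.5183 -0.0828]
170 249 259 243 [ 0.5223 -0.083 ]
176 245 262 140 [ 0.5263 -0.0836]
182 244 263 245 [ 0.5304 -0.0839]
188 243 263 245 [ 0.5345 -0.0845]
194 243 263 245 [ 0.5386 -0.0847]
200 243 263 245 [ 0.5429 -0.085 ]
206 243 263 245 [ 0.5471 -0.0853]
212 244 263 245 [ 0.5515 -0.0852]
218 244 263 245 [ 0.5558 -0.0855]
224 244 263 245 [ 0.5602 -0.0858]
230 244 263 244 [ 0.5647 -0.0861]
```

```bash
echo '[0,0,0,0.0015,-0.0021,0.04,0.06,0,0,0,0.0015,-0.0021,0.075,0.06,0,0,0,0.0015,-0.0021,0.092,0.06,0,0,0,0.0015,-0.0021,0.092,0.06,0,0,0,0.0015,-0.0021,0.092,0.04,0,0,0,0.0015,-0.0021,0.092,0.0,0,0,0,0.0015,-0.0021,0.092,0.0,0,0,0,0.0015,-0.0021,0.092,0.0,0,0,0,0.0015,-0.0021,0.092,0.0,0,0,0,0.0015,-0.0021,0.092,0.0]' > path.dat && python3 jog.py path.dat; echo '[0,0,0,0,0,0,0,0,0,0,0,0,0,0,0,0,0,0,0,-0.004,0,0,0,0,0,0,-0.008,0,0,0,0,0,0,-0.012,0,0,0,0,0,0,-0.016,0,0,0,0,0,0,-0.016,0,0,0,0,0,0,-0.016,0]' > path.dat && python3 jog.py path.dat
```

```text
clock: 4.8
eef_pos: [0.5494, -0.0851, 0.0714]
tool_rot: [0.03, 1.0, 0.0, 0.002]
ft_force: [-1.1, 0.7, 5.4]
grip_width: 0.0132
grasp_force: 120.1
clock: 5.8
eef_pos: [0.5489, -0.0853, 0.0843]
tool_rot: [0.03, 1.0, -0.0, 0.0]
ft_force: [5.1, -0.8, -12.0]
grip_width: 0.0132
grasp_force: 92.8
```

Converted, -1.24 rad / 3.1416 = -0.3947.

```bash
echo '[0,0,0,0,0,-0.002,0,0,0,-0.0446,0,0,-0.002,0,0,0,-0.0891,0,0,-0.002,0,0,0,-0.1337,0,0,-0.002,0,0,0,-0.1783,0,0,-0.002,0,0,0,-0.2228,0,0,-0.002,0,0,0,-0.2674,0,0,-0.002,0,0,0,-0.3119,0,0,-0.002,0,0,0,-0.3565,0,0,-0.002,0,0,0,-0.3947,0,0,-0.002,0]' > path.dat && python3 jog.py path.dat; echo '[0,0,-0.0191,0,0,0,0,0,0,-0.0191,0,0,0,0,0,0,-0.0191,0,0,0,0]' > path.dat && python3 jog.py path.dat
python3 - <<'E'
from h import *
o=monitor.get_obs();print(o['eef_pos'],o['ft_torque'],o['ft_force'],Rn.from_quat(o['tool_rot']).as_matrix()[:2,0])
snap('side','d2.png')
E
```

```text
clock: 7.05
eef_pos: [0.5489, -0.0854, 0.0861]
tool_rot: [-0.558, 0.83, -0.0, 0.0]
ft_force: [5.9, -0.8, -11.8]
grip_width: 0.0129
grasp_force: 92.6
clock: 7.42
eef_pos: [0.5489, -0.0855, 0.0862]
tool_rot: [-0.581, 0.814, -0.0, 0.0]
ft_force: [6.6, -0.8, -12.5]
grip_width: 0.0128
grasp_force: 92.6
[ 0.5488793  -0.08545924  0.08615718] [-0.21661074 -1.5928398   0.03074494] [  6.59847612  -0.83976214 -12.45667934] [-0.32471682 -0.94581128]
```

```bash
echo '[0,0,0,0,0,0.005,0,0,0,0,0,0,0.01,0,0,0,0,0,0,0.0145,0,0,0,0,0,0,0.0145,0]' > path.dat && python3 jog.py path.dat;  echo '[0,0,0,0,0,0,0.03,0,0,0,0,0,0,0.05,0,0,0,0,0,0,0.05,0,0,0,0,0,-0.04,0.06,0,0,0,0,0,-0.08,0.06,0,0,0,0,0,-0.12,0.06,0,0,0,0,0,-0.12,0.06,0,0,0,0,0,-0.12,0.06]' > path.dat && python3 jog.py path.dat
python3 - <<'E'
from h import *
o=monitor.get_obs();print(o['eef_pos'],o['ft_torque'],o['ft_force'],Rn.from_quat(o['tool_rot']).as_matrix()[:2,0],o['joint_pos'])
w,im=snap('wrist','w3.png');np.savez('pics/w3.npz',**w)
a,i=snap('scene');b,j=snap('side')
I=i[140:300,130:370];J=j[110:270,130:370]
cv2.imwrite('pics/c3.png',cv2.resize(np.vstack([I,J]),None,fx=1.9,fy=1.9)[:,:,::-1])
E
```

```text
clock: 7.98
eef_pos: [0.5489, -0.0854, 0.0722]
tool_rot: [-0.581, 0.814, -0.0, 0.0]
ft_force: [5.1, -1.0, -9.8]
grip_width: 0.013
grasp_force: 93.2
clock: 8.98
eef_pos: [0.5476, -0.0851, 0.1926]
tool_rot: [-0.581, 0.814, 0.0, -0.0]
ft_force: [-1.2, 0.9, 0.1]
grip_width: 0.06
grasp_force: 0.0
[ 0.54759106 -0.08513779  0.19258639] [ 0.04200034  0.07344871 -0.00756999] [-1.16119951  0.89273409  0.11652459] [-0.32452645 -0.94587662] [-1.54229438e-01  3.66656017e-01  7.80631561e-02  1.28261463e+00
 -2.29867392e-05 -1.39451470e+00]
```

View pics/w3.png

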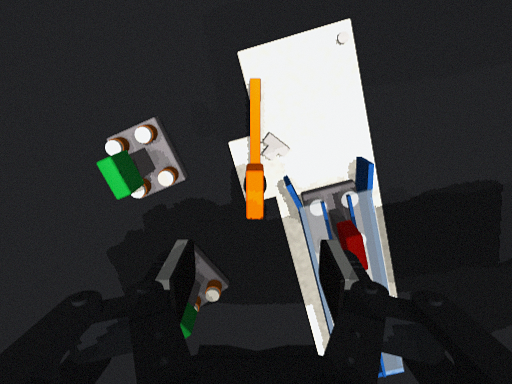

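The gate arm now points back beside the loading area (255, 80-215), lined up with the tool, so it sits at 1.30. The red block is at (352,240). I'll move over the red rack and confirm the knob height by triangulation.

Converted, -0.267 rad / 3.1416 = -0.085.

```bash
echo '[0,0,-0.0414,-0.0495,0.081,0,0.06,0,0,-0.085,-0.0495,0.081,0,0.06,0,0,-0.085,-0.0495,0.081,0,0.06,0,0,-0.085,-0.0495,0.081,0,0.06,0,0,-0.085,-0.0495,0.081,0,0.06,0,0,-0.085,-0.0495,0.081,0,0.06]' > path.dat && python3 jog.py path.dat
cat >> h.py <<'E'
O=np.array([.487,.009]);TX=np.array([.998,-.063]);TY=np.array([.063,.998])
def tun(p): d=np.asarray(p)[:2]-O; return np.array([d@TX,d@TY]).round(4)
def look(cols=(('red',.1),('green',.092)),name='wrist',f=None,amin=60):
    o=monitor.get_obs();M=Rn.from_quat(o['tool_rot']).as_matrix();w,im=snap(name,f)
    print('tcp',o['eef_pos'].round(4),'yaw',round(float(np.arctan2(M[1,0],M[0,0])),4),'tun',tun(o['eef_pos']),'J6',o['joint_pos'][5].round(3))
    for c,z in cols:
        for t in tops(w,im,c,z,amin=amin):
            if t[2][1]<.02: continue
            d=M.T@(np.r_[t[0],z]-o['eef_pos']); print(c,t[0],'yaw',t[1],t[2],t[3],'tun',tun(t[0]),'tool d',d.round(4))
    return o,M,w,im
E
python3 - <<'E'
from h import *
look(f='w4.png')
a,i=snap('scene');b,j=snap('side')
A=blobs(i,(6,180,120),(20,255,255))[0];B=blobs(j,(6,180,120),(20,255,255))[0]
print(A,B)
print(tri(a,A[0][0],b,B[0][0]))
for n,z in(('scene',a),('side',b)): print(n,proj(z,[.548,-.085,.085]),proj(z,[.548,-.085,.095]))
E
```

```text
clock: 9.88
eef_pos: [0.4879, -0.0127, 0.1925]
tool_rot: [-0.684, 0.73, 0.0, -0.0]
ft_force: [0.6, -0.5, -0.9]
grip_width: 0.0599
grasp_force: 0.0
tcp [ 0.4879 -0.0127  0.1925] yaw -1.6358 tun [ 0.0023 -0.0216] J6 -1.532
red [ 0.4861 -0.0144] yaw 1.515 [0.0123, 0.0242] [259. 191.] tun [ 0.0006 -0.0234] tool d [0.0018 0.0017 0.0925]
green [ 0.6501 -0.1325] yaw -1.505 [0.0123, 0.0317] [13. 42.] tun [ 0.1717 -0.1309] tool d [ 0.109  -0.1697  0.1005]
[(array([201.9, 197.5]), array([194, 193,  17,  10,  67], dtype=int32)), (array([186.2, 211.6]), array([171, 208,  32,   8,  67], dtype=int32))] [(array([263.4, 169.9]), array([258, 163,  12,  15, 123], dtype=int32)), (array([275.5, 179.1]), array([266, 173,  19,  14,  74], dtype=int32)), (array([152.1, 283.5]), array([139, 272,  26,  22, 392], dtype=int32))]
(array([ 0.55237388, -0.08811422,  0.08111063]), np.float64(0.006369911757196599))
scene [201.99555716 194.25829869] [201.69328199 191.45043944]
side [263.37643838 170.68462063] [263.44383765 168.03460676]
```

```bash
echo '[0,0,0,-0.0026,0.002,0.05,0.05,0,0,0,-0.0026,0.002,0.1,0.05,0,0,0,-0.0026,0.002,0.1285,0.05,0,0,0,-0.0026,0.002,0.1285,0.05,0,0,0,-0.0026,0.002,0.1285,0.05,0,0,0,-0.0026,0.002,0.1285,0,0,0,0,-0.0026,0.002,0.1285,0,0,0,0,-0.0026,0.002,0.1285,0,0,0,0,-0.0026,0.002,0.1285,0,0,0,0,-0.0026,0.002,0.1285,0]' > path.dat && python3 jog.py path.dat; echo '[0,0,0,0,0,0,0,0,0,0,0,0,-0.003,0,0,0,0,0,0,-0.003,0]' > path.dat && python3 jog.py path.dat;  echo '[0,0,0,0.02,0,0,0,0,0,0,0.04,0,0,0,0,0,0,0.06,0,0,0,0,0,0,0.08,0,0,0,0,0,0,0.1,0,0,0,0,0,0,0.12,0,0,0,0,0,0,0.14,0,0,0,0,0,0,0.14,0,0,0]' > path.dat && python3 jog.py path.dat
```

```text
clock: 11.28
eef_pos: [0.4866, -0.0094, 0.0655]
tool_rot: [-0.684, 0.729, -0.001, 0.001]
ft_force: [-0.4, -0.4, 5.9]
grip_width: 0.0131
grasp_force: 59.7
clock: 11.65
eef_pos: [0.4852, -0.0094, 0.0671]
tool_rot: [-0.684, 0.729, 0.0, -0.0]
ft_force: [0.1, 0.4, -1.8]
grip_width: 0.0135
grasp_force: 58.5
clock: 12.65
eef_pos: [0.4763, -0.15, 0.0668]
tool_rot: [-0.683, 0.73, 0.0, -0.0]
ft_force: [-0.4, 0.5, -1.5]
grip_width: 0.0133
grasp_force: 58.6
```

```bash
echo '[0,0,0,0,0,-0.06,0,0,0,0,0,0,-0.12,0,0,0,0,0.05,0.026,-0.13,0,0,0,0,0.1,0.026,-0.13,0,0,0,0,0.152,0.026,-0.13,0,0,0,0,0.152,0.026,-0.13,0,0,0,0,0.152,0.026,-0.13,0,0,0,0,0.152,0.026,-0.13,0]' > path.dat && python3 jog.py path.dat
python3 - <<'E'
from h import *
o,M,w,im=look(f='w5.png');np.savez('pics/w5.npz',**w)
a,i=snap('scene','s5.png')
h=cv2.cvtColor(i,cv2.COLOR_RGB2HSV);m=((h[...,1]<50)&(h[...,2]>110)).astype(np.uint8);m[:, :60]=0;m[:,140:]=0;m[:175]=0;m[235:]=0
c=max(cv2.findContours(m,0,1)[0],key=cv2.contourArea);q=cv2.approxPolyDP(c,4,True)[:,0];print(q.tolist(),[onz(a,*p,.022)[:2].round(4).tolist() for p in q])
E
```

```text
clock: 13.65
eef_pos: [0.4412, -0.2977, 0.197]
tool_rot: [-0.685, 0.729, 0.001, 0.0]
ft_force: [-0.1, -0.2, -2.7]
grip_width: 0.0135
grasp_force: 59.8
tcp [ 0.4412 -0.2977  0.197 ] yaw -1.6326 tun [-0.0264 -0.3089] J6 -2.103
red [ 0.444  -0.2407] yaw -0.063 [0.014, 0.026] [259. 258.] tun [-0.0272 -0.2519] tool d [-0.0569  0.0007  0.0971]
red [ 0.6277 -0.3498] yaw 1.278 [0.0051, 0.0275] [  3. 144.] tun [ 0.163  -0.3492] tool d [ 0.0406 -0.1894  0.0968]
green [ 0.6339 -0.1707] yaw 0.509 [0.0065, 0.0267] [ 61. 333.] tun [ 0.1579 -0.1701] tool d [-0.1385 -0.1846  0.105 ]
[[127, 181], [79, 185], [73, 225], [124, 221]] [[0.4147, -0.2955], [0.4181, -0.4251], [0.5624, -0.4118], [0.5618, -0.2869]]
```

View pics/w5.png

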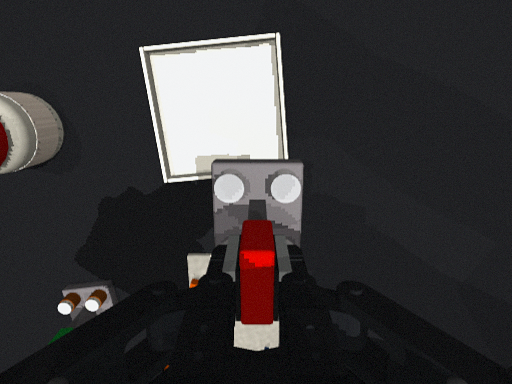

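Tray rim corners in the wrist view: (140,48), (279,34), (287,160), (164,182). The red rack hangs level in the grip.

```bash
python3 - <<'E'
from h import *
w=dict(np.load('pics/w5.npz'));o=monitor.get_obs();M=Rn.from_quat(o['tool_rot']).as_matrix()
P=np.array([onz(w,*p,.022)[:2] for p in[(140,48),(279,34),(288,163),(164,182)]]);print(P.round(4))
e=P[0]-P[1];print('edge01',np.linalg.norm(e),np.arctan2(e[1],e[0]));e=P[0]-P[3];print('edge03',np.linalg.norm(e),np.arctan2(e[1],e[0]))
C=(P[0]+P[1]+P[2]+P[3])/4;print(C,(P[1]+P[3])/2,o['eef_pos'],'tool d',M.T@np.r_[C-o['eef_pos'][:2],0])
E
```

```text
[[ 0.5405 -0.4193]
 [ 0.4131 -0.4231]
 [ 0.409  -0.3039]
 [ 0.5372 -0.292 ]]
edge01 0.12742971685068433 0.029179125065910232
edge03 0.12736570215653645 -1.5450649971621049
[ 0.47492274 -0.35958307] [ 0.47513244 -0.35753556] [ 0.44135311 -0.29785928  0.19725931] tool d [ 5.95361130e-02 -3.73121463e-02 -3.63436988e-05]
```

Converted, -0.09 rad / 3.1416 = -0.0286.

```bash
echo '[0,0,-0.0286,0.03,-0.018,0,0,0,0,-0.0286,0.059,-0.0373,0,0,0,0,-0.0286,0.059,-0.0373,0,0,0,0,-0.0286,0.059,-0.0373,0.05,0,0,0,-0.0286,0.059,-0.0373,0.1,0,0,0,-0.0286,0.059,-0.0373,0.125,0,0,0,-0.0286,0.059,-0.0373,0.13,0,0,0,-0.0286,0.059,-0.0373,0.134,0,0,0,-0.0286,0.059,-0.0373,0.134,0,0,0,-0.0286,0.059,-0.0373,0.134,0]' > path.dat && python3 jog.py path.dat;  echo '[0,0,0,0,0,0,0.02,0,0,0,0,0,0,0.04,0,0,0,0,0,0,0.05,0,0,0,0,0,-0.05,0.05,0,0,0,0,0,-0.1,0.05,0,0,0,0,0,-0.15,0.05,0,0,0,0,0,-0.16,0.05,0,0,0,0,0,-0.16,0.05]' > path.dat && python3 jog.py path.dat
python3 - <<'E'
from h import *
o,M,w,im=look(cols=(('red',.0965),('green',.092)),f='w6.png');np.savez('pics/w6.npz',**w)
i=cv2.imread('pics/w6.png');j=viewer.camera('side')[:,:,::-1];cv2.imwrite('pics/c6.png',cv2.resize(np.hstack([i[:,:,:],j[:,128:384]]),None,fx=1,fy=1))
E
```

```text
clock: 15.0
eef_pos: [0.4754, -0.3609, 0.0647]
tool_rot: [0.716, -0.698, 0.001, -0.0]
ft_force: [-0.4, -0.9, -2.8]
grip_width: 0.0133
grasp_force: 59.7
clock: 16.0
eef_pos: [0.4749, -0.3606, 0.2239]
tool_rot: [0.716, -0.698, 0.001, -0.0]
ft_force: [0.5, 0.2, -0.4]
grip_width: 0.05
grasp_force: 0.0
tcp [ 0.4749 -0.3606  0.2239] yaw -1.5444 tun [ 0.0112 -0.3697] J6 -2.247
red [ 0.4758 -0.3631] yaw -1.539 [0.0123, 0.0317] [256. 180.] tun [ 0.0123 -0.3721] tool d [ 0.0024 -0.0007  0.1274]
red [ 0.6698 -0.3558] yaw 1.087 [0.0597, 0.0598] [ 35. 182.] tun [ 0.2054 -0.3526] tool d [ 0.0002 -0.1948  0.1276]
red [ 0.6721 -0.4528] yaw -0.976 [0.0069, 0.0281] [11. 64.] tun [ 0.2138 -0.4492] tool d [ 0.0972 -0.1946  0.1277]
```

View pics/c6.png

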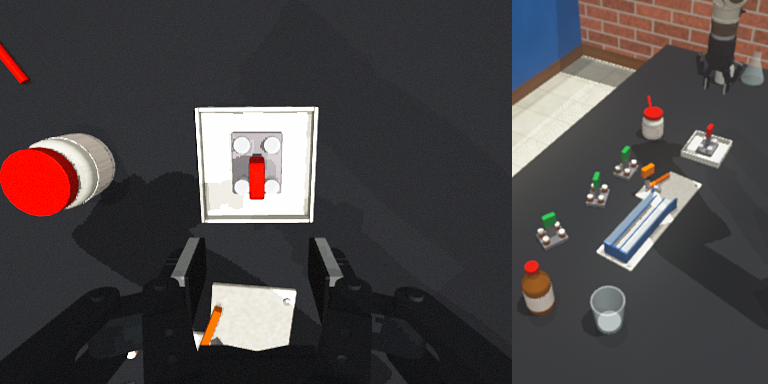

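The used rack stands flat in the tray (256,175 in the wrist view). Now the first green rack.

Careful with the scale: turns go in shares of pi rad. That gives: -0.04 rad / 3.1416 = -0.0127.

```bash
echo '[0,0,-0.0127,-0.05,-0.04,0,0.05,0,0,-0.0127,-0.1,-0.081,0,0.05,0,0,-0.0127,-0.15,-0.122,0,0.05,0,0,-0.0127,-0.2,-0.162,0.02,0.05,0,0,-0.0127,-0.2234,-0.1811,0.034,0.05,0,0,-0.0127,-0.2234,-0.1811,0.034,0.05,0,0,-0.0127,-0.2234,-0.1811,0.034,0.05,0,0,-0.0127,-0.2234,-0.1811,0.034,0.05]' > path.dat && python3 jog.py path.dat
python3 - <<'E'
from h import *
look(cols=(('green',.092),),f='w7.png')
E
```

```text
clock: 17.1
eef_pos: [0.6491, -0.1336, 0.1894]
tool_rot: [0.73, -0.684, -0.0, 0.0]
ft_force: [-0.5, -1.0, 0.4]
grip_width: 0.05
grasp_force: 0.0
tcp [ 0.6491 -0.1336  0.1894] yaw -1.5063 tun [ 0.1708 -0.1321] J6 -1.838
green [0.6635 0.0054] yaw -1.236 [0.0125, 0.022] [232. 337.] tun [0.1764 0.0075] tool d [-0.1378 -0.0233  0.0974]
```

View pics/w7.png

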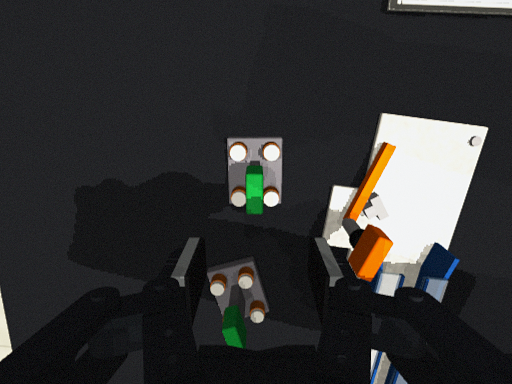

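Rack 1 is square to the tool at (254,190), its base spans columns 228-282, and it is between the fingers.

```bash
python3 - <<'E'
from h import *
o=monitor.get_obs();M=Rn.from_quat(o['tool_rot']).as_matrix();w=viewer.calibration('wrist');im=cv2.imread('pics/w7.png')[:,:,::-1].copy()
print([im[r,254].tolist() for r in range(160,222,4)])
h=cv2.cvtColor(im,cv2.COLOR_RGB2HSV);m=cv2.inRange(h,np.array((45,100,0)),np.array((85,255,255)))
for r in(170,180,186,190,195,200,205,210,213):
    x=np.where(m[r,235:280]>0)[0]+235;print(r,x[0],x[-1],(M.T@(onz(w,(x[0]+x[-1])/2,r,.092)-o['eef_pos'])).round(4))
print('base',[(M.T@(onz(w,*p,.014)-o['eef_pos'])).round(4) for p in((228,138),(282,138))])
E
```

```text
[[119, 115, 115], [47, 43, 42], [0, 66, 18], [0, 63, 22], [29, 184, 69], [36, 187, 75], [26, 184, 70], [32, 203, 75], [32, 202, 74], [23, 172, 62], [23, 125, 46], [12, 121, 43], [26, 128, 48], [26, 131, 51], [33, 34, 35], [30, 32, 36]]
170 246 262 [ 0.0189 -0.0022  0.0978]
180 246 262 [ 0.0109 -0.0022  0.0978]
186 246 262 [ 0.0061 -0.0023  0.0978]
190 246 262 [ 0.0028 -0.0023  0.0978]
195 246 262 [-0.0013 -0.0023  0.0978]
200 246 262 [-0.0055 -0.0023  0.0978]
205 246 263 [-0.0097 -0.0019  0.0978]
210 246 263 [-0.0139 -0.0019  0.0978]
213 246 262 [-0.0165 -0.0023  0.0978]
base [array([ 0.0335, -0.0286,  0.1758]), array([0.0335, 0.025 , 0.1758])]
```

```bash
echo '[0,0,0,-0.0013,-0.002,0.05,0.05,0,0,0,-0.0013,-0.002,0.1,0.05,0,0,0,-0.0013,-0.002,0.1334,0.05,0,0,0,-0.0013,-0.002,0.1334,0.05,0,0,0,-0.0013,-0.002,0.1334,0.05,0,0,0,-0.0013,-0.002,0.1334,0,0,0,0,-0.0013,-0.002,0.1334,0,0,0,0,-0.0013,-0.002,0.1334,0,0,0,0,-0.0013,-0.002,0.1334,0,0,0,0,-0.0013,-0.002,0.1334,0]' > path.dat && python3 jog.py path.dat; echo '[0,0,0,0,0,0,0,0,0,0,0,0,-0.02,0,0,0,0,0,0,-0.06,0,0,0,0,0,0,-0.1,0,0,0,0,0,0,-0.13,0,0,0,0,0,0,-0.13,0,0,0,0,0,0,-0.13,0]' > path.dat && python3 jog.py path.dat
cat >> h.py <<'E'
def goto(xy,yaw,z=None):
    o=monitor.get_obs();M=Rn.from_quat(o['tool_rot']).as_matrix();y0=np.arctan2(M[1,0],M[0,0])
    z=o['eef_pos'][2] if z is None else z
    print('rz %.3f'%-((yaw-y0+np.pi)%(2*np.pi)-np.pi),'d',(M.T@(np.r_[xy,z]-o['eef_pos'])).round(4),'tun',tun(o['eef_pos']),'z',o['eef_pos'][2].round(4))
def lane(y): return O+TY*y
E
python3 -c "
from h import *
goto(lane(-.145),-1.634)"
```

```text
clock: 18.4
eef_pos: [0.6524, -0.1311, 0.0576]
tool_rot: [0.73, -0.683, 0.001, -0.001]
ft_force: [-1.4, -0.6, 6.9]
grip_width: 0.0133
grasp_force: 61.0
clock: 19.27
eef_pos: [0.6508, -0.1306, 0.1838]
tool_rot: [0.73, -0.683, -0.001, 0.001]
ft_force: [-0.5, 0.0, -2.8]
grip_width: 0.0137
grasp_force: 60.1
rz 0.130 d [-0.0064  0.1728  0.0005] tun [ 0.1722 -0.129 ] z 0.1838
```

Converted, 0.13 rad / 3.1416 = 0.0414.

```bash
echo '[0,0,0.0159,-0.002,0.05,0,0,0,0,0.0318,-0.004,0.1,0,0,0,0,0.0414,-0.0064,0.15,0,0,0,0,0.0414,-0.0064,0.1728,0,0,0,0,0.0414,-0.0064,0.1728,0,0,0,0,0.0414,-0.0064,0.1728,0,0,0,0,0.0414,-0.0064,0.1728,0,0,0,0,0.0414,-0.0064,0.1728,0,0]' > path.dat && python3 jog.py path.dat
python3 - <<'E'
from h import *
look(cols=(('green',.212),),f='w8.png'); goto(lane(-.145),-1.634,.067)
E
```

```text
clock: 20.27
eef_pos: [0.4795, -0.1358, 0.1854]
tool_rot: [-0.684, 0.729, 0.0, -0.0]
ft_force: [1.1, -0.1, -2.7]
grip_width: 0.0131
grasp_force: 60.4
tcp [ 0.4795 -0.1358  0.1854] yaw -1.6339 tun [ 0.0016 -0.145 ] J6 -1.784
rz -0.000 d [-1.000e-04  1.400e-03  1.186e-01] tun [ 0.0015 -0.1451] z 0.1856
```

View pics/w8.png

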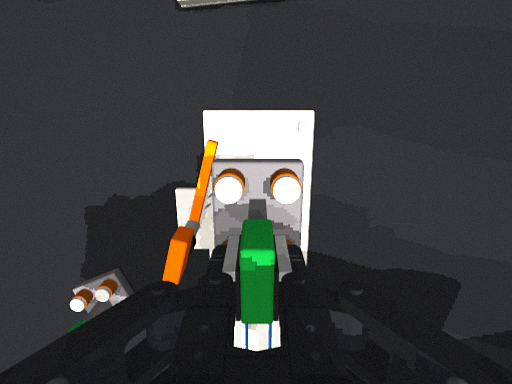

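Rack held square; plate and arm are clear of it (arm left at 210,145). Lowering and sliding in.

```bash
echo '[0,0,0,0,0.002,0.05,0,0,0,0,0,0.002,0.1,0,0,0,0,0,0.002,0.115,0,0,0,0,0,0.002,0.117,0,0,0,0,0,0.002,0.117,0,0,0,0,0,0.002,0.117,0,0,0,0,0,0.002,0.117,0]' > path.dat && python3 jog.py path.dat
python3 -c "
from h import *
goto(lane(-.1),-1.634,.0675);print(viewer.calibration('scene')['t'][0]*0);a,i=snap('scene');print([onz(a,349,173,0),onz(a,382,215,0)])"
```

```text
clock: 21.2
eef_pos: [0.4777, -0.1361, 0.0701]
tool_rot: [-0.684, 0.729, -0.001, 0.001]
ft_force: [-0.7, 0.2, -2.8]
grip_width: 0.0129
grasp_force: 60.3
rz -0.000 d [-0.0454 -0.0001  0.0026] tun [-1.000e-04 -1.454e-01] z 0.0701
-0.0
[array([ 4.20142001e-01,  3.47743728e-01, -1.11022302e-16]), array([0.58968433, 0.3875522 , 0.        ])]
```

```bash
echo '[0,0,0,0,0,0.0025,0,0,0,0,-0.02,0,0.0025,0,0,0,0,-0.04,0,0.0025,0,0,0,0,-0.06,0,0.0025,0,0,0,0,-0.08,0,0.0025,0,0,0,0,-0.1,0,0.0025,0,0,0,0,-0.115,0,0.0025,0,0,0,0,-0.115,0,0.0025,0]' > path.dat && python3 jog.py path.dat; echo '[0,0,0,-0.025,0,0,0,0,0,0,-0.05,0,0,0,0,0,0,-0.075,0,0,0,0,0,0,-0.1,0,0,0,0,0,0,-0.125,0,0,0,0,0,0,-0.145,0,0,0,0,0,0,-0.155,0,0,0,0,0,0,-0.155,0,0,0]' > path.dat && python3 jog.py path.dat
python3 -c "
from h import *
o=monitor.get_obs();goto(lane(.13),-1.634,.0655);print(o['ft_torque'],o['ft_force'])"
```

```text
clock: 22.25
eef_pos: [0.4841, -0.0204, 0.0664]
tool_rot: [-0.685, 0.729, -0.0, -0.0]
ft_force: [1.1, -0.5, -2.5]
grip_width: 0.0132
grasp_force: 60.5
clock: 23.25
eef_pos: [0.4941, 0.1335, 0.0663]
tool_rot: [-0.684, 0.729, -0.0, -0.0]
ft_force: [-0.7, -0.1, -2.1]
grip_width: 0.0131
grasp_force: 60.5
rz -0.000 d [-0.0053 -0.0008  0.0008] tun [-0.0008  0.1247] z 0.0663
[ 0.00138812  0.01233184 -0.04601464] [-0.70678005 -0.10641041 -2.10586985]
```

```bash
echo '[0,0,0,0,0,0.0012,0,0,0,0,0,0,0.0012,0.02,0,0,0,0,0,0.0012,0.04,0,0,0,0,0,0.0012,0.05,0,0,0,0,0,-0.05,0.05,0,0,0,0,0,-0.1,0.05,0,0,0,0,0,-0.125,0.05,0,0,0,0,0,-0.125,0.05]' > path.dat && python3 jog.py path.dat
python3 - <<'E'
from h import *
a,i=snap('scene');b,j=snap('side')
A=sorted([x[0] for x in blobs(i,(50,120,60),(80,255,255))[0] if x[1][4]<400],key=lambda p:p[0]);B=sorted([x[0] for x in blobs(j,(50,120,60),(80,255,255))[0] if x[1][4]<400],key=lambda p:-p[0])
print(A,B)
for p in A:
  for q in B:
    X,r=tri(a,p,b,q)
    if r<.008 and .05<X[2]<.1: print(X.round(4),r.round(4),tun(X))
goto([.6603,.0122],-1.226,.19)
E
```

```text
clock: 24.25
eef_pos: [0.4957, 0.134, 0.1939]
tool_rot: [-0.684, 0.729, -0.001, 0.002]
ft_force: [0.1, 0.3, -1.3]
grip_width: 0.0503
grasp_force: 0.0
[array([245.4, 232.3]), array([283.9, 175.1]), array([327. , 232.1])] [array([240.9, 226.9]), array([212.1, 178.9]), array([164.3, 219.2])]
[0.6656 0.0091 0.072 ] 0.0052 [0.1782 0.0114]
[0.4948 0.1309 0.0814] 0.001 [1.000e-04 1.221e-01]
[0.6859 0.1997 0.072 ] 0.0003 [0.1865 0.2029]
rz -0.408 d [ 0.1104 -0.1741  0.0006] tun [-0.0013  0.1247] z 0.1907
```

Converted, -0.408 rad / 3.1416 = -0.1299.

```bash
echo '[0,0,-0.0446,0.03,-0.05,0,0.05,0,0,-0.0891,0.06,-0.1,0,0.05,0,0,-0.1299,0.09,-0.15,0,0.05,0,0,-0.1299,0.1104,-0.1741,0,0.05,0,0,-0.1299,0.1104,-0.1741,0,0.05,0,0,-0.1299,0.1104,-0.1741,0,0.05,0,0,-0.1299,0.1104,-0.1741,0,0.05]' > path.dat && python3 jog.py path.dat
cat >> h.py <<'E'
def grip(f):
    """green block between the fingers: tool-axis shift to its top face centre, from side edges and base front edge"""
    o=monitor.get_obs();M=Rn.from_quat(o['tool_rot']).as_matrix();w,im=snap('wrist',f)
    h=cv2.cvtColor(im,cv2.COLOR_RGB2HSV);m=cv2.inRange(h,np.array((45,100,0)),np.array((85,255,255)))
    l=[c for c in cv2.findContours(m,0,1)[0] if cv2.contourArea(c)>60]
    for c in l:
        r=cv2.minAreaRect(c);x,y,a,b=cv2.boundingRect(c);T=lambda u,v:(M.T@(onz(w,u,v,.092)-o['eef_pos']))[:2].round(4)
        mid=[(v,(np.where(m[v,x:x+a]>0)[0][[0,-1]]+x).tolist()) for v in range(y+2,y+b-1,6)]
        print('box',x,y,a,b,'near end (bottom)',T(x+a/2,y+b))
        for v,(p,q) in mid: print('  row',v,p,q,T((p+q)/2,v),'V',h[v,(p+q)//2,2])
E
python3 - <<'E'
from h import *
grip('w9.png'); print(monitor.get_obs()['eef_pos'])
E
```

```text
clock: 25.22
eef_pos: [0.6597, 0.0134, 0.191]
tool_rot: [0.818, -0.575, -0.001, 0.0]
ft_force: [-0.6, -0.9, 0.9]
grip_width: 0.0501
grasp_force: 0.0
box 369 349 24 34 near end (bottom) [-0.1926  0.1201]
  row 351 371 382 [-0.1544  0.1116] V 47
  row 357 371 387 [-0.1614  0.1147] V 49
  row 363 371 391 [-0.1684  0.1173] V 90
  row 369 370 389 [-0.1756  0.1167] V 93
  row 375 370 385 [-0.1828  0.1156] V 88
  row 381 373 381 [-0.1902  0.1159] V 165
box 247 162 18 49 near end (bottom) [-0.0152 -0.0008]
  row 164 248 263 [ 0.0234 -0.0011] V 60
  row 170 247 264 [ 0.0186 -0.0011] V 134
  row 176 247 264 [ 0.0138 -0.0011] V 190
  row 182 247 263 [ 0.009  -0.0015] V 185
  row 188 247 264 [ 0.0041 -0.0011] V 125
  row 194 247 263 [-0.0008 -0.0015] V 126
  row 200 247 263 [-0.0058 -0.0015] V 127
  row 206 247 264 [-0.0109 -0.0012] V 123
[0.65990375 0.01341107 0.19139515]
```

View pics/w9.png

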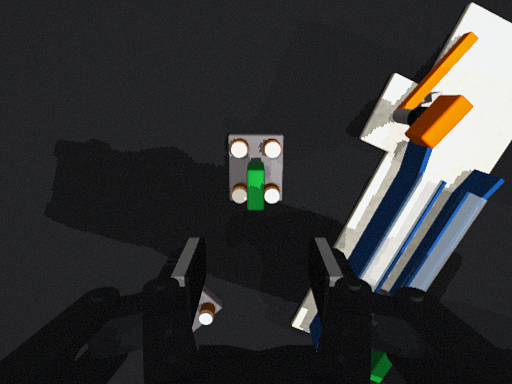

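Rack 2 is square between the fingers, block at (256,187).

```bash
echo '[0,0,0,0.0013,-0.0013,0.05,0.05,0,0,0,0.0013,-0.0013,0.1,0.05,0,0,0,0.0013,-0.0013,0.1354,0.05,0,0,0,0.0013,-0.0013,0.1354,0.05,0,0,0,0.0013,-0.0013,0.1354,0.05,0,0,0,0.0013,-0.0013,0.1354,0,0,0,0,0.0013,-0.0013,0.1354,0,0,0,0,0.0013,-0.0013,0.1354,0,0,0,0,0.0013,-0.0013,0.1354,0,0,0,0,0.0013,-0.0013,0.1354,0]' > path.dat && python3 jog.py path.dat; echo '[0,0,0,0,0,0,0,0,0,0,0,0,-0.02,0,0,0,0,0,0,-0.06,0,0,0,0,0,0,-0.1,0,0,0,0,0,0,-0.13,0,0,0,0,0,0,-0.13,0,0,0,0,0,0,-0.13,0]' > path.dat && python3 jog.py path.dat
python3 -c "
from h import *
goto(lane(-.145)-.0005*TX,-1.634)"
```

```text
clock: 26.52
eef_pos: [0.6632, 0.0115, 0.0577]
tool_rot: [0.818, -0.576, 0.001, -0.001]
ft_force: [-1.1, 0.4, 5.6]
grip_width: 0.0131
grasp_force: 61.1
clock: 27.4
eef_pos: [0.6615, 0.0116, 0.184]
tool_rot: [0.818, -0.575, -0.001, 0.001]
ft_force: [-0.4, 0.5, -2.7]
grip_width: 0.0133
grasp_force: 60.2
rz 0.408 d [0.0765 0.223  0.0005] tun [0.1739 0.0136] z 0.184
```

Converted, 0.408 rad / 3.1416 = 0.1299.

```bash
echo '[0,0,0.0318,0.015,0.05,0,0,0,0,0.0637,0.03,0.1,0,0,0,0,0.0955,0.05,0.15,0,0,0,0,0.1299,0.07,0.2,0,0,0,0,0.1299,0.0765,0.223,0,0,0,0,0.1299,0.0765,0.223,0,0,0,0,0.1299,0.0765,0.223,0,0,0,0,0.1299,0.0765,0.223,0,0]' > path.dat && python3 jog.py path.dat
python3 - <<'E'
from h import *
goto(lane(-.145)-.0005*TX,-1.634,.070)
E
```

```text
clock: 28.4
eef_pos: [0.4789, -0.135, 0.1853]
tool_rot: [-0.685, 0.729, 0.0, -0.0]
ft_force: [0.1, 0.1, -1.7]
grip_width: 0.0132
grasp_force: 60.3
rz 0.001 d [0.0008 0.0014 0.1153] tun [ 0.001  -0.1442] z 0.1853
```

```bash
echo '[0,0,0,0,0.0014,0.05,0,0,0,0,0,0.0014,0.1,0,0,0,0,0,0.0014,0.116,0,0,0,0,0,0.0014,0.118,0,0,0,0,0,0.0014,0.118,0,0,0,0,0,0.0014,0.118,0]' > path.dat && python3 jog.py path.dat
python3 - <<'E'
from h import *
goto(lane(.054)-.0005*TX,-1.634,.067); snap('scene','s10.png'); a,i=snap('scene');b,j=snap('side');cv2.imwrite('pics/c10.png',cv2.resize(np.hstack([i[140:290,130:370],j[110:260,130:370]]),None,fx=1.6,fy=1.6)[:,:,::-1])
E
```

```text
clock: 29.15
eef_pos: [0.4778, -0.1356, 0.0686]
tool_rot: [-0.684, 0.729, -0.001, 0.0]
ft_force: [-0.0, -0.8, -2.0]
grip_width: 0.0132
grasp_force: 60.6
rz 0.000 d [-0.1988  0.0004  0.0015] tun [-1.000e-04 -1.448e-01] z 0.0686
```

```bash
echo '[0,0,0,0,0,0.002,0,0,0,0,-0.02,0,0.002,0,0,0,0,-0.04,0,0.002,0,0,0,0,-0.06,0,0.002,0,0,0,0,-0.08,0,0.002,0,0,0,0,-0.1,0,0.002,0,0,0,0,-0.12,0,0.002,0,0,0,0,-0.12,0,0.002,0]' > path.dat && python3 jog.py path.dat; echo '[0,0,0,-0.02,0,0,0,0,0,0,-0.04,0,0,0,0,0,0,-0.06,0,0,0,0,0,0,-0.072,0,0,0,0,0,0,-0.077,0,0,0,0,0,0,-0.077,0,0,0]' > path.dat && python3 jog.py path.dat
python3 -c "
from h import *
goto(lane(.054),-1.634,.0655)"
```

```text
clock: 30.3
eef_pos: [0.4846, -0.0149, 0.066]
tool_rot: [-0.685, 0.728, -0.0, 0.0]
ft_force: [0.2, 0.6, -2.2]
grip_width: 0.0132
grasp_force: 60.6
clock: 31.05
eef_pos: [0.4894, 0.0607, 0.066]
tool_rot: [-0.684, 0.729, -0.0, -0.0]
ft_force: [0.5, -0.0, -1.8]
grip_width: 0.0132
grasp_force: 60.7
rz -0.000 d [-0.0022 -0.0008  0.0005] tun [-0.0008  0.0518] z 0.066
```

Release, rise and check the third rack with the fixed cameras.

```bash
echo '[0,0,0,0,0,0.001,0,0,0,0,0,0,0.001,0.02,0,0,0,0,0,0.001,0.04,0,0,0,0,0,0.001,0.05,0,0,0,0,0,-0.05,0.05,0,0,0,0,0,-0.1,0.05,0,0,0,0,0,-0.125,0.05,0,0,0,0,0,-0.125,0.05]' > path.dat && python3 jog.py path.dat
cat >> h.py <<'E'
def greens():
    a,i=snap('scene');b,j=snap('side');f=lambda im:[x[0] for x in blobs(im,(50,120,60),(80,255,255))[0] if x[1][4]<400]
    for p in f(i):
      for q in f(j):
        X,r=tri(a,p,b,q)
        if r<.008 and .05<X[2]<.1: print(X.round(4),r.round(4),tun(X),p,q)
E
python3 - <<'E'
from h import *
greens(); goto([.6812,.2019],-2.0416,.19)
E
```

```text
clock: 32.05
eef_pos: [0.4911, 0.0612, 0.1933]
tool_rot: [-0.684, 0.729, -0.002, 0.002]
ft_force: [-0.6, 0.1, 0.2]
grip_width: 0.0502
grasp_force: 0.0
[0.4946 0.1314 0.0814] 0.0018 [-0.0002  0.1227] [284.2 175.1] [241. 227.]
[0.4921 0.0601 0.0823] 0.007 [0.0019 0.0514] [258.1 176.6] [256.5 209. ]
[0.6868 0.1994 0.0712] 0.0018 [0.1875 0.2026] [327.2 232.8] [164.4 219.1]
rz 0.407 d [-0.1529 -0.1828  0.0002] tun [-0.0013  0.052 ] z 0.1903
```

Converted, 0.407 rad / 3.1416 = 0.1296.

```bash
echo '[0,0,0.0446,-0.04,-0.045,0,0.05,0,0,0.0891,-0.08,-0.09,0,0.05,0,0,0.1296,-0.12,-0.14,0,0.05,0,0,0.1296,-0.1529,-0.1828,0,0.05,0,0,0.1296,-0.1529,-0.1828,0,0.05,0,0,0.1296,-0.1529,-0.1828,0,0.05,0,0,0.1296,-0.1529,-0.1828,0,0.05,0,0,0.1296,-0.1529,-0.1828,0,0.05]' > path.dat && python3 jog.py path.dat
python3 - <<'E'
from h import *
grip('w11.png'); print(monitor.get_obs()['eef_pos'])
E
```

```text
clock: 33.15
eef_pos: [0.681, 0.2012, 0.1927]
tool_rot: [-0.522, 0.853, -0.0, 0.001]
ft_force: [-0.6, 0.5, -0.4]
grip_width: 0.0503
grasp_force: 0.0
box 248 165 18 49 near end (bottom) [-0.0185  0.0002]
  row 167 249 263 [ 0.0205 -0.0006] V 80
  row 173 248 264 [ 0.0157 -0.0006] V 98
  row 179 248 264 [ 0.0109 -0.0006] V 155
  row 185 248 264 [ 0.006  -0.0006] V 150
  row 191 248 264 [ 0.001  -0.0006] V 180
  row 197 249 264 [-0.004  -0.0002] V 140
  row 203 248 264 [-0.0091 -0.0006] V 139
  row 209 248 264 [-0.0142 -0.0006] V 143
box 433 0 50 19 near end (bottom) [0.1237 0.1376]
  row 2 433 480 [0.134  0.1347] V 71
  row 8 435 465 [0.1304 0.1309] V 64
  row 14 436 451 [0.1268 0.1272] V 70
[0.68117941 0.20127927 0.19277262]
```

View pics/w11.png

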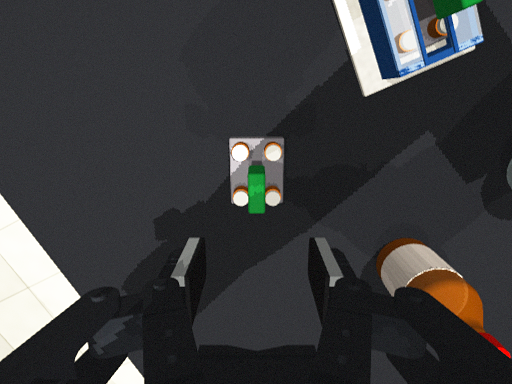

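Rack 3 is square between the fingers at (257,188); the bottle (410,260) stays well off to the side.

```bash
echo '[0,0,0,-0.0018,-0.0006,0.05,0.05,0,0,0,-0.0018,-0.0006,0.1,0.05,0,0,0,-0.0018,-0.0006,0.1368,0.05,0,0,0,-0.0018,-0.0006,0.1368,0.05,0,0,0,-0.0018,-0.0006,0.1368,0.05,0,0,0,-0.0018,-0.0006,0.1368,0,0,0,0,-0.0018,-0.0006,0.1368,0,0,0,0,-0.0018,-0.0006,0.1368,0,0,0,0,-0.0018,-0.0006,0.1368,0,0,0,0,-0.0018,-0.0006,0.1368,0]' > path.dat && python3 jog.py path.dat; echo '[0,0,0,0,0,0,0,0,0,0,0,0,-0.02,0,0,0,0,0,0,-0.06,0,0,0,0,0,0,-0.1,0,0,0,0,0,0,-0.13,0,0,0,0,0,0,-0.13,0,0,0,0,0,0,-0.13,0]' > path.dat && python3 jog.py path.dat
python3 -c "
from h import *
goto(lane(-.145)-.0005*TX,-1.634)"
```

```text
clock: 34.45
eef_pos: [0.684, 0.2037, 0.0563]
tool_rot: [-0.523, 0.852, -0.0, 0.002]
ft_force: [-1.1, 0.1, 6.8]
grip_width: 0.0133
grasp_force: 60.8
clock: 35.33
eef_pos: [0.682, 0.2031, 0.182]
tool_rot: [-0.523, 0.852, 0.0, -0.002]
ft_force: [-0.4, -0.5, -2.2]
grip_width: 0.013
grasp_force: 59.5
rz -0.407 d [0.3947 0.0288 0.0009] tun [0.1824 0.206 ] z 0.182
```

Converted, -0.407 rad / 3.1416 = -0.1296.

```bash
echo '[0,0,-0.0255,0.05,0.004,0,0,0,0,-0.0509,0.1,0.008,0,0,0,0,-0.0764,0.15,0.012,0,0,0,0,-0.1019,0.2,0.016,0,0,0,0,-0.1296,0.26,0.02,0,0,0,0,-0.1296,0.32,0.025,0,0,0,0,-0.1296,0.37,0.0288,0,0,0,0,-0.1296,0.3947,0.0288,0,0,0,0,-0.1296,0.3947,0.0288,0,0,0,0,-0.1296,0.3947,0.0288,0,0]' > path.dat && python3 jog.py path.dat; echo '[0,0,0,0,0,0,0,0,0,0,0,0,0,0]' > path.dat && python3 jog.py path.dat > /dev/null
python3 - <<'E'
from h import *
goto(lane(-.145)-.0005*TX,-1.634,.070)
E
```

```text
clock: 36.58
eef_pos: [0.4778, -0.1348, 0.1829]
tool_rot: [-0.684, 0.729, 0.001, -0.0]
ft_force: [0.8, 0.6, -2.6]
grip_width: 0.0128
grasp_force: 59.6
rz 0.001 d [0.0012 0.0011 0.1139] tun [ 0.0007 -0.1438] z 0.1839
```

```bash
echo '[0,0,0,0,0.0011,0.05,0,0,0,0,0,0.0011,0.1,0,0,0,0,0,0.0011,0.114,0,0,0,0,0,0.0011,0.117,0,0,0,0,0,0.0011,0.117,0,0,0,0,0,0.0011,0.117,0]' > path.dat && python3 jog.py path.dat
python3 - <<'E'
from h import *
goto(lane(-.02)-.0005*TX,-1.634,.0662)
E
```

```text
clock: 37.58
eef_pos: [0.4788, -0.1358, 0.069]
tool_rot: [-0.684, 0.729, -0.002, 0.001]
ft_force: [-0.3, -0.4, -2.3]
grip_width: 0.013
grasp_force: 59.5
rz -0.000 d [-0.125   0.0015  0.0027] tun [ 0.0009 -0.145 ] z 0.069
```

```bash
echo '[0,0,0,0,0.001,0.0025,0,0,0,0,-0.02,0.001,0.0025,0,0,0,0,-0.04,0.001,0.0025,0,0,0,0,-0.06,0.001,0.0025,0,0,0,0,-0.08,0.001,0.0025,0,0,0,0,-0.1,0.001,0.0025,0,0,0,0,-0.115,0.001,0.0025,0,0,0,0,-0.126,0.001,0.0025,0,0,0,0,-0.126,0.001,0.0025,0]' > path.dat && python3 jog.py path.dat
python3 -c "
from h import *
goto(lane(-.02),-1.634,.0652)"
```

```text
clock: 38.7
eef_pos: [0.4843, -0.0091, 0.0648]
tool_rot: [-0.685, 0.729, -0.0, 0.0]
ft_force: [-0.1, 0.4, -1.6]
grip_width: 0.0133
grasp_force: 59.6
rz 0.001 d [ 0.0018 -0.0015 -0.0004] tun [-0.0015 -0.0182] z 0.0648
```

```bash
echo '[0,0,0,0,0,0.0005,0,0,0,0,0,0,0.0005,0.02,0,0,0,0,0,0.0005,0.04,0,0,0,0,0,0.0005,0.05,0,0,0,0,0,-0.05,0.05,0,0,0,0,0,-0.1,0.05,0,0,0,0,0,-0.125,0.06,0,0,0,0,0,-0.125,0.06]' > path.dat && python3 jog.py path.dat
python3 - <<'E'
from h import *
greens(); goto([.548,-.0851],-1.901,.19); o=monitor.get_obs()
a,i=snap('scene');b,j=snap('side')
print([ (x[0],x[1][4]) for x in blobs(i,(0,170,90),(4,255,255))[0]])
E
```

```text
clock: 39.7
eef_pos: [0.486, -0.0097, 0.1921]
tool_rot: [-0.684, 0.729, -0.002, 0.002]
ft_force: [0.4, 0.2, -1.1]
grip_width: 0.0603
grasp_force: 0.0
[0.4957 0.1295 0.0792] 0.0011 [0.0011 0.1208] [283.4 176. ] [240.9 227. ]
[0.492  0.0612 0.0834] 0.0004 [0.0017 0.0524] [257.5 175.5] [255.3 209.7]
rz 0.267 d [ 0.0713 -0.0689 -0.0009] tun [-0.002  -0.0188] z 0.1891
[(array([391.6, 177.5]), np.int32(59)), (array([ 93.2, 185.5]), np.int32(127)), (array([ 84.5, 254.6]), np.int32(116)), (array([ 22.6, 303.7]), np.int32(100))]
```

Converted, 0.267 rad / 3.1416 = 0.085.

```bash
echo '[0,0,0.0414,0.036,-0.035,0,0.06,0,0,0.085,0.0713,-0.0689,0,0.06,0,0,0.085,0.0713,-0.0689,0,0.06,0,0,0.085,0.0713,-0.0689,0,0.06,0,0,0.085,0.0713,-0.0689,0,0.06]' > path.dat && python3 jog.py path.dat
python3 - <<'E'
from h import *
greens();o,M,w,im=look(cols=(('orange',.1),('green',.1)),f='w12.png'); goto([.548,-.0851],-1.901,.0693)
E
```

```text
clock: 40.52
eef_pos: [0.5474, -0.0842, 0.1891]
tool_rot: [-0.582, 0.813, 0.001, -0.001]
ft_force: [-0.7, 0.1, -0.9]
grip_width: 0.0599
grasp_force: 0.0
[0.4955 0.13   0.0801] 0.0024 [0.0008 0.1213] [283.8 175.8] [241.1 226.8]
[ 0.4885 -0.0152  0.0867] 0.007 [ 0.0031 -0.0241] [229.3 176.4] [271.2 191.1]
[0.492  0.0616 0.083 ] 0.0005 [0.0017 0.0528] [257.5 175.5] [255.1 210. ]
tcp [ 0.5478 -0.0842  0.1897] yaw -1.9 tun [ 0.0666 -0.0892] J6 -1.394
orange [ 0.5491 -0.0863] yaw 1.231 [0.0127, 0.0384] [254. 194.] tun [ 0.068  -0.0912] tool d [ 0.0015 -0.0019  0.0897]
green [ 0.4844 -0.0124] yaw 1.516 [0.0124, 0.032] [361. 250.] tun [-0.0012 -0.0215] tool d [-0.0475  0.0832  0.0898]
rz 0.001 d [ 0.0007 -0.0003  0.1206] tun [ 0.0667 -0.0893] z 0.1899
```

View pics/w12.png

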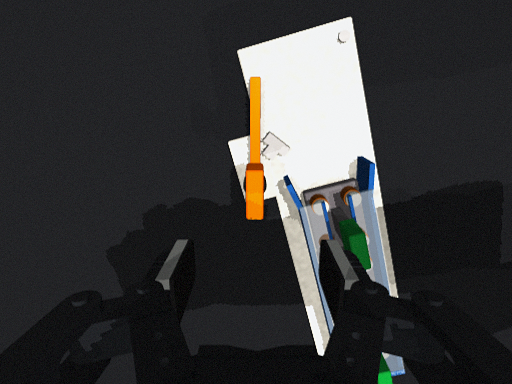

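The third rack is inside the tunnel past the mouth (350,240) and the loading area is clear; the knob is centred (254,193).

```bash
echo '[0,0,0,0.0007,-0.001,0.05,0.06,0,0,0,0.0007,-0.001,0.1,0.06,0,0,0,0.0007,-0.001,0.1206,0.06,0,0,0,0.0007,-0.001,0.1206,0.06,0,0,0,0.0007,-0.001,0.1206,0.04,0,0,0,0.0007,-0.001,0.1206,0,0,0,0,0.0007,-0.001,0.1206,0,0,0,0,0.0007,-0.001,0.1206,0,0,0,0,0.0007,-0.001,0.1206,0,0,0,0,0.0007,-0.001,0.1206,0]' > path.dat && python3 jog.py path.dat; echo '[0,0,0,0,0,0,0,0,0,0,0,0,0,0,0,0,0,0,0,-0.005,0,0,0,0,0,0,-0.01,0,0,0,0,0,0,-0.014,0,0,0,0,0,0,-0.018,0,0,0,0,0,0,-0.018,0,0,0,0,0,0,-0.018,0]' > path.dat && python3 jog.py path.dat
```

```text
clock: 41.92
eef_pos: [0.5491, -0.0859, 0.0715]
tool_rot: [-0.581, 0.814, -0.0, 0.001]
ft_force: [-3.2, 2.2, 9.6]
grip_width: 0.0134
grasp_force: 92.9
clock: 42.92
eef_pos: [0.5492, -0.0859, 0.0868]
tool_rot: [-0.581, 0.814, 0.0, 0.0]
ft_force: [4.0, 0.9, -11.9]
grip_width: 0.0132
grasp_force: 86.7
```

Converted, 1.3 rad / 3.1416 = 0.4138.

```bash
echo '[0,0,0.0446,0,0,0,0,0,0,0.0891,0,0,0,0,0,0,0.1337,0,0,0,0,0,0,0.1783,0,0,0,0,0,0,0.2228,0,0,0,0,0,0,0.2674,0,0,0,0,0,0,0.3119,0,0,0,0,0,0,0.3565,0,0,0,0,0,0,0.3947,0,0,0,0,0,0,0.4138,0,0,0,0]' > path.dat && python3 jog.py path.dat; echo '[0,0,0,0,0,0,0,0,0,0,0,0,0,0]' > path.dat && python3 jog.py path.dat; echo '[0,0,0,0,0,0.005,0,0,0,0,0,0,0.01,0,0,0,0,0,0,0.015,0,0,0,0,0,0,0.015,0]' > path.dat && python3 jog.py path.dat
```

```text
clock: 44.18
eef_pos: [0.5488, -0.0857, 0.0867]
tool_rot: [0.031, 1.0, 0.0, -0.0]
ft_force: [3.3, 2.6, -12.6]
grip_width: 0.0128
grasp_force: 86.8
clock: 44.42
eef_pos: [0.5488, -0.0857, 0.0868]
tool_rot: [0.029, 1.0, 0.0, -0.0]
ft_force: [2.2, 2.3, -12.5]
grip_width: 0.0127
grasp_force: 86.8
clock: 44.92
eef_pos: [0.5489, -0.0858, 0.0721]
tool_rot: [0.03, 1.0, 0.0, -0.0]
ft_force: [1.6, 4.2, -8.6]
grip_width: 0.0124
grasp_force: 87.7
```

Went down into the notch. Release, rise, verify.

```bash
echo '[0,0,0,0,0,0,0.03,0,0,0,0,0,0,0.05,0,0,0,0,0,0,0.06,0,0,0,0,0,-0.05,0.06,0,0,0,0,0,-0.1,0.06,0,0,0,0,0,-0.15,0.06,0,0,0,0,0,-0.15,0.06,0,0,0,0,0,-0.15,0.06]' > path.dat && python3 jog.py path.dat
python3 - <<'E'
from h import *
greens();o,M,w,im=look(cols=(('orange',.1),('green',.1)))
a,i=snap('scene');b,j=snap('side')
print('side orange',[(x[0],x[1]) for x in blobs(j,(6,180,120),(20,255,255))[0]])
J=cv2.resize(j[90:290,130:350],(420,382));cv2.imwrite('pics/c13.png',cv2.resize(np.hstack([im[:382,:],J])[:,:,::-1],None,fx=.85,fy=.85))
E
```

```text
clock: 45.92
eef_pos: [0.549, -0.0863, 0.2221]
tool_rot: [0.03, 1.0, -0.0, 0.0]
ft_force: [0.3, -0.1, -0.1]
grip_width: 0.0603
grasp_force: 0.0
[0.4955 0.13   0.0801] 0.0024 [0.0008 0.1213] [283.8 175.8] [241.1 226.8]
[ 0.4884 -0.0149  0.0862] 0.0063 [ 0.0029 -0.0238] [229.3 176.4] [271.1 191.4]
[0.4915 0.0615 0.0827] 0.0002 [0.0012 0.0527] [257.5 175.5] [255.3 210.1]
tcp [ 0.5482 -0.086   0.2206] yaw 3.0817 tun [ 0.067 -0.091] J6 -0.096
orange [ 0.4936 -0.0823] yaw -0.06 [0.0067, 0.0608] [257. 120.] tun [ 0.0123 -0.0907] tool d [0.0543 0.0004 0.1207]
green [ 0.4837 -0.0116] yaw 1.51 [0.0115, 0.0316] [345. 103.] tun [-0.002  -0.0208] tool d [0.0684 0.0704 0.1208]
side orange [(array([263.1, 170.1]), array([257, 164,  14,  14, 133], dtype=int32)), (array([282.4, 196. ]), array([277, 193,  12,   7,  31], dtype=int32)), (array([151.9, 283.3]), array([138, 271,  27,  23, 411], dtype=int32))]
```

View pics/c13.png

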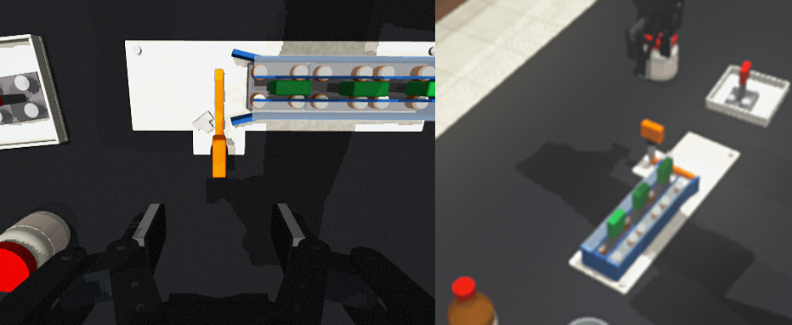

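The three green racks stand in line inside the tunnel and the gate arm is shut across the mouth. The knob is seated: side view row 170.1, against 169.9 at the start. The red rack stands in the tray.

```bash
python3 -c "
from workcell import bot, viewer, workorder, monitor
print(workorder.job_done())"
```

```text
the job is handed in; nothing more can be done
None
```

I handed the job in at about 46 s on the robot's clock: the used rack stands flat in the tray, all three green racks are inside the tunnel past the gate, and the gate is seated shut behind them; the bottle, beaker and jar were left alone.

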